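# Nest the marking templates in their sprung fitted tray

### The job

Put the two aluminium marking templates back in the fitted tray so that they interlock: the notched one against the keyed end wall, the tabbed one between it and the sprung keeper bar with its tab in the other's notch. Both must lie flat on the tray floor, fully home and held by the bar, and be let go; leave the knife, the pen and the thread cone where they are.

Things in the scene. Friction and masses are not known exactly. Their poses are not given: they have to be found in the camera images.
- tray: Fixed plywood tray 177 x 100.5 mm, flat on the table. Origin on its underside, z up; x runs along it from the keyed end wall (inner face x = -75 mm) to the sprung keeper bar. Floor 6 mm, walls 18 mm above the underside. Pocket 82.5 mm wide (y +-41.25 mm), top 3 mm of the long walls chamfered 45 degrees. On the keyed wall a key: x -75 to -65, y 0 to 24 mm, wall height.
- keeper (a joint): Steel keeper bar, 10 mm thick (x), 78 mm wide, top 23.5 mm above the tray's underside; slides along tray x on springs: 0 m at rest, grows as it is pushed back, stop at 0.014 m. 3 N starts it, then 250 N/m more. With both templates home it reads 0.005 m; it then presses both home along x.
- keeper_face (a point): Middle of the keeper bar's pushing face, 18 mm above the tray's underside; at tray x = 60 mm with the bar at rest, moves with the bar. Its axes are the tray's.
- home_notched (a point): Point on the tray floor (tray x = -40, y = 0, z = 6 mm) where the notched template's origin belongs; axes are the tray's. Home, its key-side edge touches the keyed wall and its +x edge is at tray x = -5 mm.
- home_tabbed (a point): Point on the tray floor (tray x = 30, y = 0, z = 6 mm) where the tabbed template's origin belongs; axes are the tray's. The gap between the seated notched one and the bar at rest is 65 mm, 5 mm less than this one's body, with square edges: it cannot enter level. It goes in tilted some 15 degrees, plain edge low against the bar, pushing it back about 9 mm, then the tab side comes down.
- template_notched: Aluminium plate 70 (x) x 80 (y) x 12 mm, 0.18 kg, flat on the table. Origin: centre of its underside, z up. Notch 12 mm deep in its -x edge (y -3 to 27 mm, for the key), notch 14 mm deep in its +x edge (y -5.75 to 29.75 mm, for the tab). Black grip rib on top, centred, 14 (x) x 50 (y) mm, 12 to 44 mm above the underside. Home, its axes match the tray's.
- template_tabbed: Aluminium plate 70 (x) x 80 (y) x 12 mm, 0.22 kg, flat on the table. Origin: underside centre of the 70 x 80 mm body, z up. A tab as thick as the plate sticks out of its -x edge (x -47 to -35, y -3 to 27 mm); +x edge plain. Black grip rib on top, centred, 14 (x) x 50 (y) mm, 12 to 44 mm above the underside. Home, its axes match the tray's.
- knife: Bystander: black utility knife, 185 mm long, lying on the table. Origin on its underside near the middle, x along it.
- thread_cone: Bystander: upright grey cone of thread, 66 mm wide, 105 mm high. Origin at the centre of its underside.
- pen: Bystander: black pen, 142 mm long, lying on the table. Origin on its underside, x along it.
Things that resemble listed ones, but are neither listed nor needed, are in the scene too. What is shaped like the template_notched but red is not meant.

How it is judged:
By the outcome, as a careful person would: the job done as asked, in the order asked, and still so for the second after the job is handed in, with the robot touching nothing.
It also fails if it takes over 58 s, if anything falls off the work surface, if the arm or the gripper's body presses on something with over 40 N, if the wrist force passes 120 N, or if a joint passes its speed limit or range.

### The arm

A 7-joint arm with a two-finger parallel gripper is mounted at the origin on the work surface. World frame = base frame: x ahead of the robot, y to its left, z up, the work surface at z = 0. Lengths are in m, angles in rad, forces in N, time in s.
With the tool pointing down it reaches from about 0.4 to 0.85 m from the base axis. Payload 10.4 kg.
Tool frame: the origin (TCP) lies at the very end of the fingers, on their centre line; the grasp point (between the pads) lies 19 mm behind it (manip.grip_point_offset is the z of the grasp point in the tool frame, in m); z points along the fingers, y is the direction in which the jaws open and shut (so a half turn about z gives the same grasp; the last joint's range is limited). The gripper opens to 85 mm and grips with 20 to 120 N. Pads are 22 mm wide; open, the fingers measure 114 mm over their backs; the gripper's body (76 mm by 85 mm) begins 54 mm behind the grasp point. The pads swing forward as they close: fully open they stand 13 mm farther back than shut.
Start: joints at [-1.286, 0.332, -0.065, 1.46, 0.022, 1.35, -0.088], TCP at [0.189, 0.596, 0.231] pointing down, gripper open.
Joint ranges: [-2.6, 2.6], [-0.5, 2.12], [-1.47, 1.34], [0.16, 2.42], [-1.27, 4.41], [0.06, 2.06], [-2.6, 2.6]. Speed limits (rad/s): [2.22, 2.22, 2.79, 2.79, 3.14, 3.14, 3.14].

### API

Orientations are given as a unit quaternion [x, y, z, w].
In Python, from workcell import manip, camera, get_calibration, hand_in gives the robot as it stands.
- The arm moves only by the shell command python3 -m pendant 'ROWS' [FORCE]. ROWS is JSON, a list of rows, each a list of 5 numbers: the shift along the tool's x, y, z in units of 40 mm (1.0 is 40 mm), then the turn about the tool's z in units of 6 degrees (1.0 is 6 degrees), then the closure, from 0 (fully open) to 1 (shut). A call has 1 to 5 rows; each row is the pose to reach, as a shift and turn from the pose commanded when the call began, along the tool's axes at that moment; what a row does not reach only later rows make up. A row lasts 1/8 s, in which the tool goes at most 62.5 mm and 10.7 degrees, less where a joint would pass 70% of its speed; a pose out of reach is approached as far as the arm can. A call with a gripper value outside its range is refused whole. The fingers move at their own pace and stop on an object; FORCE is the grip in N (left out, the last holds). Time passes only in rows, so rows that repeat a pose let the fingers close. It gives the time, the measured TCP pose, the force and the opening at its end, in the units of the state.
- manip.get_obs(): the state, without advancing time (a new reading comes with each control period).
- camera(name): name is "side" or "top"; returns (picture, depth): 480x640x3 uint8, red, green, blue; 480x640 float32, m along the optical axis (not along the pixel's ray), 0 where there is no reading.
- get_calibration(name): a dict with "vfov" (degrees; the focal length in pixels is half the picture's height over the tangent of half this angle, whatever the lens; pixels are square), "cx", "cy" (the principal point, pixels), "position" and "rotation" of the camera in the world. Camera axes: x right, y down, z forward; pixel columns grow to the right and rows downward; lengths in m; the calibration is good to about 2 mm. A picture is of the moment at which its call begins. get_calibration takes no time and is no camera call.
- hand_in(): hands the job in, once; it reports no verdict.
The state is a dict: "clock": time; "joint_pos": joint angles; "joint_velocities": joint speeds; "tau": joint torques, N m; "position": TCP position; "ee_rot": TCP orientation; "ft_force": force on the tool from outside, world axes, zero at the start; "torque": the same for the moment, N m; "grip_width": opening from 0.0 (shut) to 1.0 (fully open).
Only numpy, scipy, OpenCV 4.12 (cv2) and the standard library are available. Lean on these libraries where they do the work, as an engineer would, in place of code of your own. Each camera call takes 0.05 s, during which the arm holds its last target.

## Working session

There is one attempt and no reset: what is moved stays moved. The work goes in short steps, Python scripts to look and compute and a shell command to move; the robot and the scene stay as the last step left them, time stands still between calls to the robot, and variables do not carry over. Pictures are saved under pics/ and viewed, and the job is handed in when it is done.

```bash
ls; mkdir -p pics; python3 - <<'E'
from workcell import manip,camera,get_calibration
import cv2,numpy as np
for n in("side","top"):
    p,d=camera(n);cv2.imwrite(f"pics/{n}0.png",p[:,:,::-1]);np.save(f"{n}0.npy",d);print(n,get_calibration(n))
o=manip.get_obs();print(o);print(manip.grip_point_offset)
E
```

```text
pics
side {'vfov': 55.751659558683414, 'cx': 324.6298664498706, 'cy': 240.3846361633928, 'position': array([ 0.330282  , -0.82252398,  0.60557707]), 'rotation': array([ 0.87831166, -0.12875346,  0.07142614, -0.45485105])}
top {'vfov': 43.20139901758178, 'cx': 309.1719050648975, 'cy': 238.09148612497575, 'position': array([ 0.29777241, -0.10550171,  1.31019546]), 'rotation': array([-0.70068982,  0.70547973, -0.07544907,  0.07509695])}
{'clock': 0.1, 'joint_pos': array([-1.28562193,  0.33283426, -0.06472447,  1.46088762,  0.02157796,
        1.34988644, -0.08851455]), 'joint_velocities': array([-0.00016289, -0.00203298,  0.001511  , -0.00160664, -0.00236022,
       -0.00103397,  0.00033648]), 'tau': array([ 1.00498735e-03, -6.26733899e+01,  4.89073154e-02, -3.92432284e+01,
        1.63388526e-02,  6.95889175e-03,  4.68907353e-05]), 'position': array([0.1892137 , 0.59530595, 0.2305651 ]), 'ee_rot': array([ 1.53268854e-01,  9.88184306e-01, -6.55004752e-04, -8.62325401e-05]), 'ft_force': array([-0.4091215 ,  0.37818216, -0.80908368]), 'torque': array([-0.00536818, -0.01072145, -0.00288782]), 'grip_width': 0.9987431756893858}
-0.0187
```

View pics/top0.png

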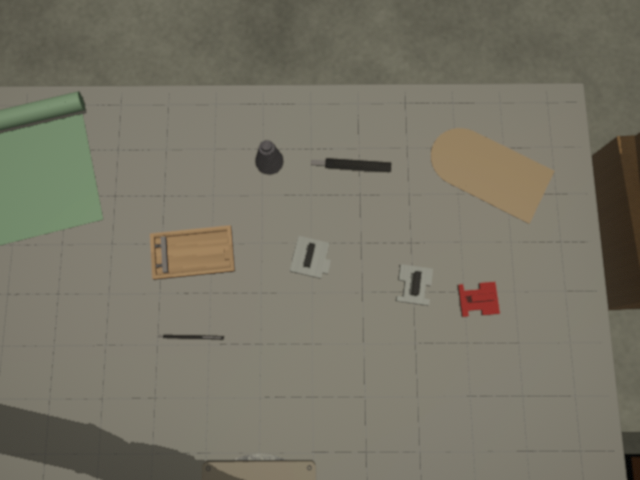

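View pics/side0.png

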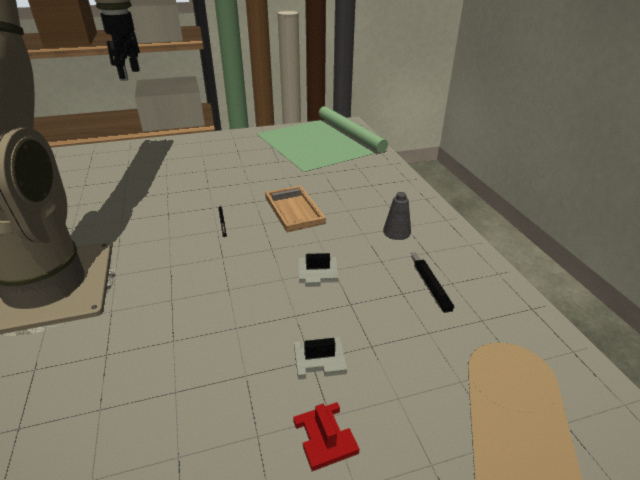

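Top view: base at the bottom (260,470), tray (192,252) with the keeper on its left (163,253). The tabbed white plate is at (311,256), the notched white one at (416,284) and the red look‑alike at (479,299). Cone (268,157), knife (358,164), pen (193,337). Next, close crops.

```bash
cat > h.py <<'E'
import numpy as np,cv2
from workcell import manip,camera,get_calibration
from scipy.spatial.transform import Rotation as R
def cal(n):
    c=get_calibration(n);f=240/np.tan(np.radians(c['vfov'])/2)
    return f,c['cx'],c['cy'],np.array(c['position']),R.from_quat(c['rotation']).as_matrix()
def ray(n,u,v,z):  # pixel -> world at height z
    f,cx,cy,p,M=cal(n);r=M@np.array([(u-cx)/f,(v-cy)/f,1]);return p+r*(z-p[2])/r[2]
def cloud(n,d):
    f,cx,cy,p,M=cal(n);v,u=np.mgrid[0:480,0:640]
    P=np.stack([(u-cx)/f*d,(v-cy)/f*d,d],-1);return P@M.T+p
def proj(n,P):
    f,cx,cy,p,M=cal(n);q=(np.atleast_2d(P)-p)@M;return np.c_[cx+f*q[:,0]/q[:,2],cy+f*q[:,1]/q[:,2]]
E
python3 - <<'E'
from h import *
d=np.load('top0.npy');C=cloud('top',d)
for u,v in[(240,330),(100,300),(550,100),(550,400),(100,400),(350,300),(450,100),(192,252)]: print(u,v,C[v,u].round(4))
d=np.load('side0.npy');C=cloud('side',d)
for u,v in[(240,330),(200,300),(450,400),(250,200),(260,270)]: print(u,v,C[v,u].round(4))
p=cv2.imread('pics/top0.png')
def crop(u0,v0,w,h,s,name): cv2.imwrite(name,cv2.resize(p[v0:v0+h,u0:u0+w],None,fx=s,fy=s,interpolation=cv2.INTER_CUBIC))
crop(280,225,70,60,10,'pics/tab.png');crop(385,255,70,60,10,'pics/not.png');crop(140,215,105,75,7,'pics/tray.png')
E
```

```text
240 330 [ 0.3813  0.0426 -0.0021]
100 300 [0.4474 0.3458 0.0018]
550 100 [ 0.9044 -0.6677  0.0044]
550 400 [ 0.232  -0.6066  0.0042]
100 400 [0.2384 0.331  0.0046]
350 300 [ 0.4431 -0.1941  0.007 ]
450 100 [ 0.9089 -0.4375 -0.0019]
192 252 [0.5504 0.1494 0.0081]
240 330 [ 0.3568 -0.2263 -0.0016]
200 300 [ 0.2938 -0.1276  0.0008]
450 400 [ 0.6473 -0.4665 -0.0008]
250 200 [ 4.499e-01  2.313e-01 -3.000e-04]
260 270 [ 0.4225 -0.0659 -0.0014]
```

```bash
python3 - <<'E'
from h import *
p=cv2.imread('pics/top0.png')
g=cv2.cvtColor(p,cv2.COLOR_BGR2GRAY)
cv2.imwrite('pics/lens.png',cv2.createCLAHE(4,(8,8)).apply(g))
E
```

```text
(no output)
```

View pics/lens.png

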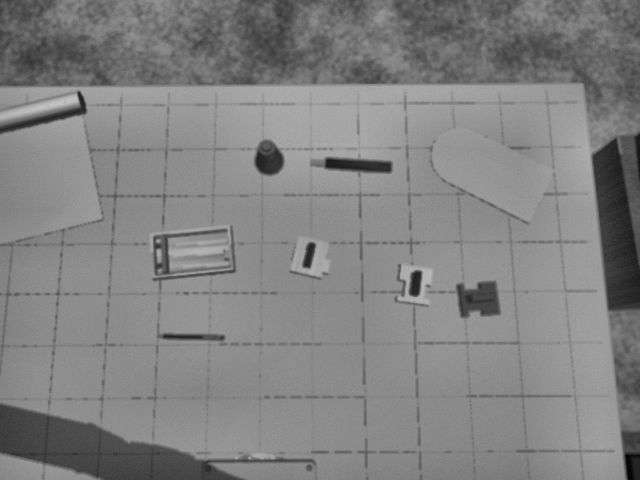

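View pics/tab.png

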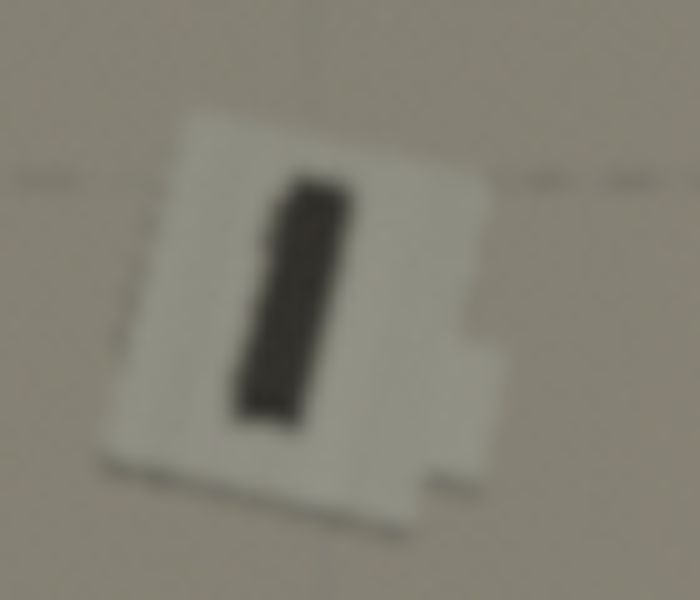

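View pics/not.png

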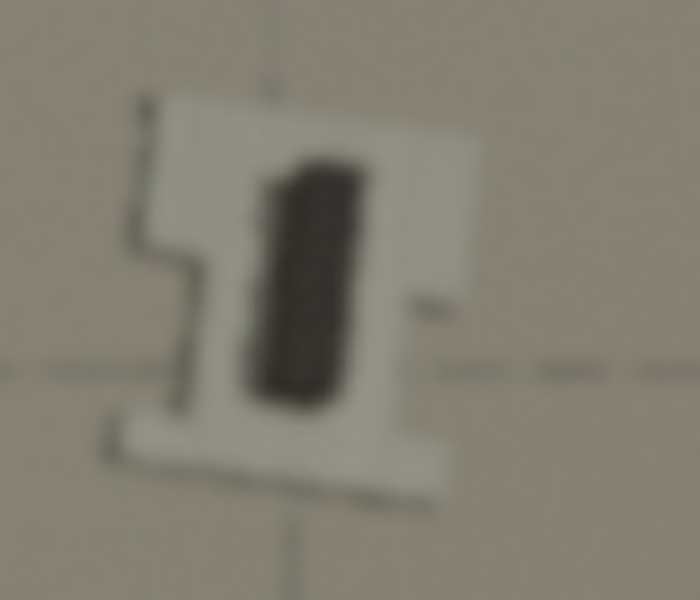

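View pics/tray.png

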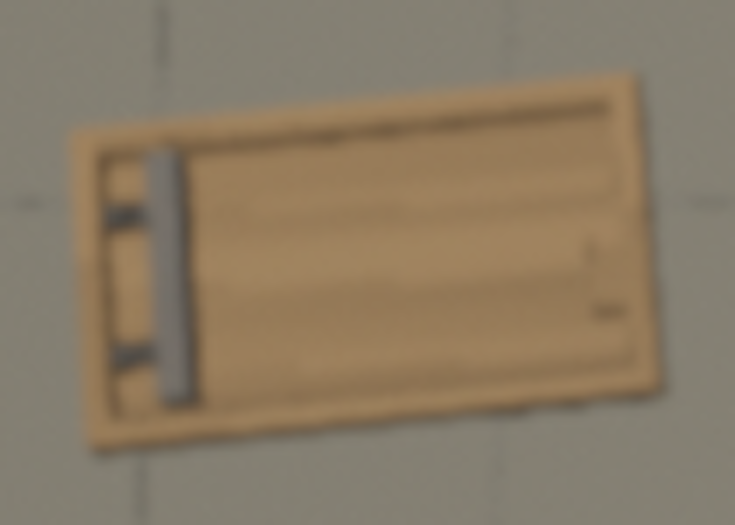

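```bash
python3 - <<'E'
from h import *
p=cv2.imread('pics/side0.png')
def crop(u0,v0,w,h,s,name): cv2.imwrite(name,cv2.resize(p[v0:v0+h,u0:u0+w],None,fx=s,fy=s,interpolation=cv2.INTER_CUBIC))
crop(285,240,70,55,10,'pics/stab.png');crop(285,325,70,60,10,'pics/snot.png');crop(255,180,80,60,9,'pics/stray.png')
E
cat > fit.py <<'E'
from h import *
from scipy.optimize import least_squares
def w(T,P):
    P=np.atleast_2d(P);c,s=np.cos(T[2]),np.sin(T[2]);return np.c_[T[0]+c*P[:,0]-s*P[:,1],T[1]+s*P[:,0]+c*P[:,1],P[:,2]]
def fit(n,px,P,T0,free=3):
    r=least_squares(lambda T:(proj(n,w(T,P))-px).ravel(),T0);return r.x,r.fun.reshape(-1,2)
def cpx(c,u0,v0,s): return (np.array(c)+.5)/s-.5+np.array([u0,v0])
E
python3 - <<'E'
from fit import *
T,res=fit('top',cpx([(187,112),(490,180),(508,350),(485,480),(105,455),(410,522)],280,225,10),
 np.array([(35,-40,12),(-35,-40,12),(-47,-3,12),(-47,27,12),(35,40,12),(-35,40,12)])/1e3,[.5,-.1,1.4])
print('tab',T.round(4),np.degrees(T[2]),res.round(1).tolist())
T,res=fit('top',cpx([(155,95),(480,140),(462,290),(450,440),(445,490),(120,450),(148,245),(118,415)],385,255,10),
 np.array([(35,-40,12),(-35,-40,12),(-35,-3,12),(-35,27,12),(-35,40,12),(35,40,12),(35,-5.75,12),(35,29.75,12)])/1e3,[.5,-.3,1.4])
print('not',T.round(4),np.degrees(T[2]),res.round(1).tolist())
T,res=fit('top',cpx([(68,130),(637,72),(662,385),(90,440)],140,215,7),
 np.array([(88.5,-50.25,18),(-88.5,-50.25,18),(-88.5,50.25,18),(88.5,50.25,18)])/1e3,[.55,.15,1.6])
print('tray',T.round(4),np.degrees(T[2]),res.round(1).tolist())
E
```

```text
tab [ 0.5388 -0.1072  1.3411] 76.84212126255066 [[-0.4, -0.6], [0.4, -0.5], [0.4, -0.1], [-0.3, 0.2], [-0.5, 0.3], [0.5, 0.6]]
not [ 0.4766 -0.3336  1.4347] 82.20342429748959 [[0.1, -0.5], [-0.2, -0.9], [0.1, 1.0], [0.1, -0.3], [0.0, 0.7], [-0.0, 0.5], [-0.7, 0.0], [0.7, -0.7]]
tray [0.5506 0.1482 1.6685] 95.59516091967743 [[0.5, -0.4], [-0.0, -0.3], [-0.0, 0.0], [-0.4, 0.7]]
```

View pics/stab.png

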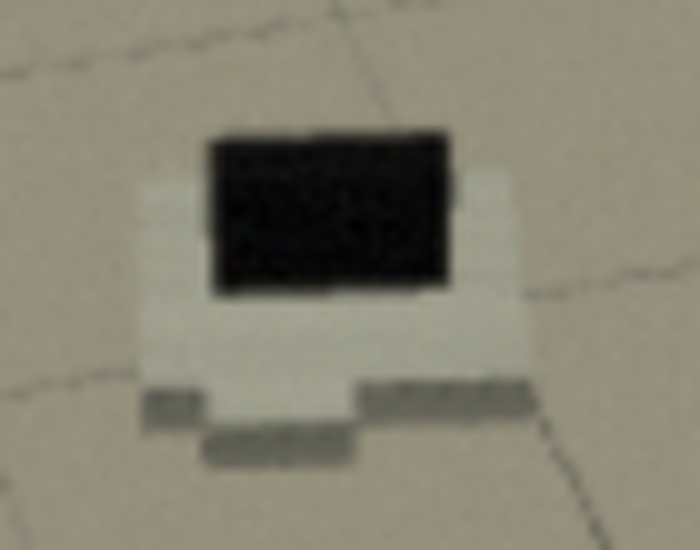

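View pics/snot.png

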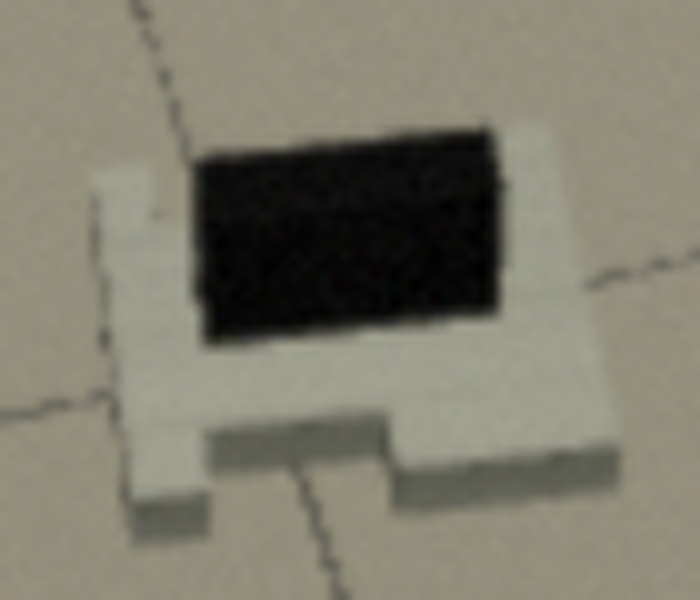

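View pics/stray.png

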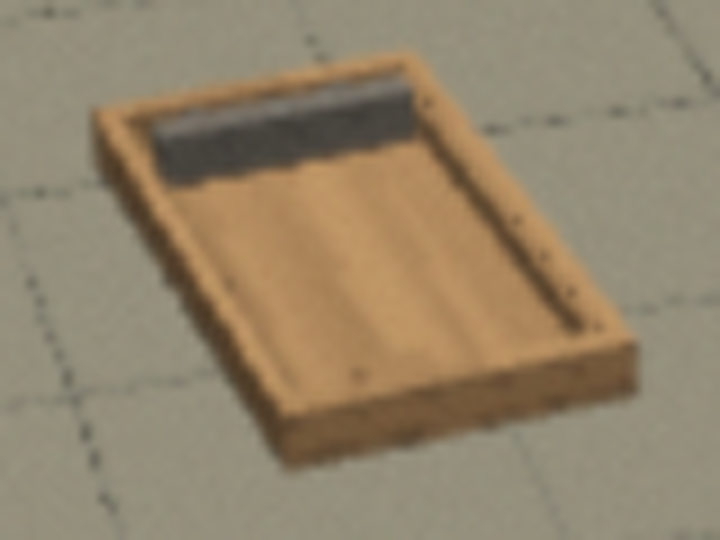

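```bash
cat > fit2.py <<'E'
from fit import *
TX=[(187,112),(490,180),(508,350),(485,480),(105,455),(410,522)];TM=[(35,-40,12),(-35,-40,12),(-47,-3,12),(-47,27,12),(35,40,12),(-35,40,12)]
D={'tab':(cpx(TX,280,225,10),TM,cpx([(140,390),(205,387),(203,425),(355,423),(355,382),(533,380),(513,172),(140,183),(140,432),(203,467),(355,463),(535,418)],285,240,10),
[(-35,40,12),(-35,27,12),(-47,27,12),(-47,-3,12),(-35,-3,12),(-35,-40,12),(35,-40,12),(35,40,12),(-35,40,0),(-47,27,0),(-47,-3,0),(-35,-40,0)],[.54,-.1,1.35]),
'not':(cpx([(155,95),(480,140),(462,290),(450,440),(445,490),(120,450),(148,245),(118,415)],385,255,10),
 [(35,-40,12),(-35,-40,12),(-35,-3,12),(-35,27,12),(-35,40,12),(35,40,12),(35,-5.75,12),(35,29.75,12)],
 cpx([(133,498),(208,490),(207,432),(388,413),(393,467),(620,445),(545,125),(93,175),(133,545),(210,538),(393,514),(620,488)],285,325,10),
 [(-35,40,12),(-35,27,12),(-23,27,12),(-23,-3,12),(-35,-3,12),(-35,-40,12),(35,-40,12),(35,40,12),(-35,40,0),(-35,27,0),(-35,-3,0),(-35,-40,0)],[.48,-.33,1.43]),
'tray':(cpx([(68,130),(637,72),(662,385),(90,440)],140,215,7),[(88.5,-50.25,18),(-88.5,-50.25,18),(-88.5,50.25,18),(88.5,50.25,18)],
 cpx([(280,413),(637,343),(413,53),(95,110),(290,470),(635,395)],255,180,9),[(-88.5,50.25,18),(-88.5,-50.25,18),(88.5,-50.25,18),(88.5,50.25,18),(-88.5,50.25,0),(-88.5,-50.25,0)],[.55,.15,1.67])}
for k,(a,A,b,B,T0) in D.items():
    A=np.array(A)/1e3;B=np.array(B)/1e3
    for n,x,P in(('top',a,A),('side',b,B)):
        T,r=fit(n,x,P,T0);print(k,n,T.round(4),np.degrees(T[2]).round(2),'rms',np.sqrt((r**2).mean()).round(2))
        if n=='side':print(r.round(1).tolist())
E
python3 fit2.py
```

```text
tab top [ 0.5388 -0.1072  1.3411] 76.84 rms 0.44
tab side [ 0.538  -0.1071  1.3224] 75.77 rms 0.23
[[0.0, -0.2], [-0.0, -0.1], [0.2, -0.0], [-0.0, -0.2], [-0.3, 0.1], [0.1, -0.2], [-0.2, -0.2], [0.0, -0.5], [0.2, 0.1], [0.3, 0.3], [-0.1, 0.3], [-0.3, 0.5]]
not top [ 0.4766 -0.3336  1.4347] 82.2 rms 0.52
not side [ 0.4751 -0.3335  1.4219] 81.47 rms 0.25
[[-0.3, 0.1], [0.3, 0.0], [-0.4, -0.2], [-0.3, -0.3], [0.3, 0.2], [0.2, -0.2], [0.3, -0.3], [-0.3, -0.4], [-0.1, 0.2], [0.2, 0.0], [0.2, 0.3], [-0.1, 0.3]]
tray top [0.5506 0.1482 1.6685] 95.6 rms 0.36
tray side [0.5495 0.1492 1.6645] 95.37 rms 0.3
[[0.3, 0.3], [0.1, -0.3], [0.2, -0.5], [-0.2, -0.2], [-0.5, 0.3], [0.2, 0.1]]
```

The two white plates match their descriptions; the notched one has a 35 mm notch on the left and a 30 mm notch on the right. The red look-alike at (479,299) is excluded. The two cameras agree to about 1 mm. I'll grip each rib across its 14 mm side.

```bash
cat > go.py <<'E'
import sys
from h import *
def state():
    o=manip.get_obs();M=R.from_quat(o['ee_rot']).as_matrix();return o,M
def plan(x,y,z,yawdeg):
    o,M=state();d=M.T@(np.array([x,y,z])-o['position'])
    cur=np.degrees(np.arctan2(M[1,1],M[0,1]));a=(yawdeg-cur+180)%360-180
    print('units',(d/.04).round(3),'turn',round(-a/6,3),'dist mm',round(1e3*np.linalg.norm(d),1),'cur',o['position'].round(4),'yaw',cur.round(2),'F',o['ft_force'].round(1),'w',round(o['grip_width']*85,1),'tilt',np.degrees(np.arccos(-M[2,2])).round(2),'t',o['clock'])
if __name__=='__main__': plan(*map(float,sys.argv[1:5]))
E
python3 go.py .50 .25 .231 81.7
```

```text
units [-1.002e+01 -5.874e+00 -3.000e-03] turn -1.555 dist mm 464.6 cur [0.1892 0.5953 0.2306] yaw 72.37 F [-0.4  0.4 -0.8] w 84.9 tilt 0.08 t 0.1
```

```bash
python3 -m pendant '[[-1.3,-0.75,0,-0.3,0],[-2.6,-1.5,0,-0.6,0],[-3.9,-2.3,0,-0.9,0],[-5.2,-3.05,0,-1.2,0],[-6.5,-3.8,0,-1.55,0]]' 40; python3 go.py .50 .1 .231 81.7
```

```text
clock: 0.72
position: [0.392, 0.3703, 0.2312]
ee_rot: [0.072, 0.997, -0.0, -0.0]
ft_force: [0.3, 0.9, 0.6]
grip_width: 1.001
units [-3.643e+00 -6.298e+00  4.000e-03] turn 0.005 dist mm 291.0 cur [0.392  0.3703 0.2312] yaw 81.73 F [0.3 0.9 0.6] w 85.1 tilt 0.01 t 0.725
```

```bash
python3 -m pendant '[[-0.75,-1.25,0,0,0],[-1.5,-2.5,0,0,0],[-2.2,-3.75,0,0,0],[-2.9,-5.0,0,0,0],[-3.65,-6.3,0,0,0]]'; python3 go.py .4756 -.3335 .15 81.7
```

```text
clock: 1.35
position: [0.4992, 0.0998, 0.2312]
ee_rot: [0.072, 0.997, 0.0, -0.0]
ft_force: [1.3, 0.8, -0.0]
grip_width: 1.002
units [ -0.983 -10.805   2.027] turn -0.001 dist mm 441.5 cur [0.4992 0.0998 0.2312] yaw 81.69 F [ 1.3  0.8 -0. ] w 85.2 tilt 0.02 t 1.35
```

```bash
python3 -m pendant '[[-0.1,-1.5,0,0,0],[-0.25,-3,0.1,0,0],[-0.4,-4.5,0.2,0,0],[-0.55,-6,0.3,0,0],[-0.7,-7.5,0.5,0,0]]'; python3 -m pendant '[[-0.1,-1.2,0.4,0,0],[-0.2,-2.4,0.9,0,0],[-0.28,-3.3,1.5,0,0],[-0.28,-3.3,1.5,0,0],[-0.28,-3.3,1.5,0,0]]'; python3 go.py .4756 -.3335 .08 81.7
python3 - <<'E'
from h import *
p,d=camera('side')
M=cv2.resize(p[200:420,200:460],None,fx=3,fy=3,interpolation=cv2.INTER_CUBIC);cv2.imwrite('pics/s1.png',M[:,:,::-1][:600])
p,d=camera('top')
M=cv2.resize(p[200:360,330:530],None,fx=3.5,fy=3.5,interpolation=cv2.INTER_CUBIC);cv2.imwrite('pics/t1.png',M[:,:,::-1])
E
```

```text
clock: 1.98
position: [0.4829, -0.2011, 0.2113]
ee_rot: [0.072, 0.997, 0.0, 0.0]
ft_force: [1.2, 0.3, -0.4]
grip_width: 1.001
clock: 2.6
position: [0.4753, -0.331, 0.1512]
ee_rot: [0.073, 0.997, 0.0, -0.0]
ft_force: [0.7, -0.2, 0.2]
grip_width: 0.999
units [-0.017 -0.061  1.78 ] turn -0.003 dist mm 71.2 cur [ 0.4753 -0.331   0.1512] yaw 81.68 F [ 0.7 -0.2  0.2] w 85.0 tilt 0.04 t 2.6
```

View pics/s1.png

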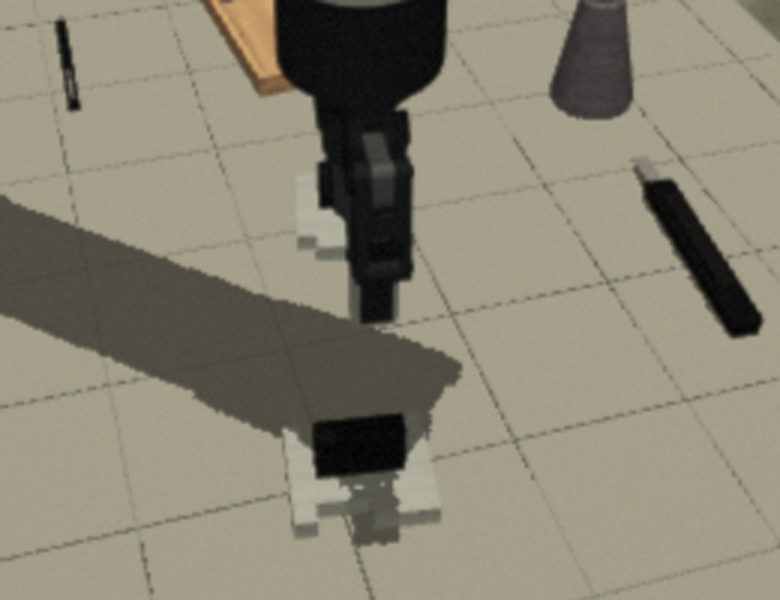

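Side view: the open fingers are just above the notched plate's rib at about (360,445), lined up with it.

```bash
python3 -m pendant '[[0,-0.06,1.2,0,0],[0,-0.06,2.4,0,0],[0,-0.06,3.33,0,0],[0,-0.06,3.33,0,0]]'; python3 -m pendant '[[0,0,0,0,0.5],[0,0,0,0,0.9],[0,0,0,0,1],[0,0,0,0,1],[0,0,0,0,1]]' 60;python3 -m pendant '[[0,0,0,0,1],[0,0,0,0,1],[0,0,0,0,1]]' 60; python3 go.py .4756 -.3335 .08 81.7
```

```text
clock: 3.2
position: [0.474, -0.332, 0.0165]
ee_rot: [0.072, 0.997, 0.001, -0.002]
ft_force: [-0.8, -0.5, -0.8]
grip_width: 1.001
clock: 3.82
position: [0.4753, -0.3342, 0.0188]
ee_rot: [0.073, 0.997, -0.0, 0.001]
ft_force: [-1.0, 1.7, 7.3]
grip_width: 0.148
clock: 4.2
position: [0.4753, -0.3341, 0.0188]
ee_rot: [0.073, 0.997, 0.0, 0.001]
ft_force: [-1.1, 0.6, 7.6]
grip_width: 0.149
units [-0.006  0.017 -1.529] turn -0.006 dist mm 61.2 cur [ 0.4753 -0.3341  0.0188] yaw 81.67 F [-1.1  0.6  7.6] w 12.7 tilt 0.07 t 4.2
```

```bash
python3 -m pendant '[[0,0,-0.4,0,1],[0,0,-1.2,0,1],[0,0,-2.2,0,1],[0,0,-3.3,0,1],[0,0,-3.3,0,1]]'; python3 go.py .5500 .00 .152 95.45
```

```text
clock: 4.82
position: [0.4761, -0.3353, 0.1541]
ee_rot: [0.073, 0.997, -0.001, 0.003]
ft_force: [-0.0, -0.0, -2.0]
grip_width: 0.151
units [-0.607  8.562  0.044] turn -2.303 dist mm 343.4 cur [ 0.4761 -0.3353  0.1541] yaw 81.63 F [-0. -0. -2.] w 12.9 tilt 0.35 t 4.825
```

```bash
python3 -m pendant '[[-0.1,1.2,0,-0.4,1],[-0.2,2.6,0,-0.9,1],[-0.3,4.0,0,-1.4,1],[-0.4,5.4,0,-1.9,1],[-0.5,6.8,0,-2.3,1]]'; python3 go.py .5538 .1088 .12 95.45
```

```text
clock: 5.45
position: [0.5336, -0.0659, 0.1497]
ee_rot: [-0.048, 0.999, 0.0, -0.0]
ft_force: [1.1, -0.1, -2.1]
grip_width: 0.146
units [-0.926  4.299  0.743] turn 0.016 dist mm 178.4 cur [ 0.5336 -0.0659  0.1497] yaw 95.54 F [ 1.1 -0.1 -2.1] w 12.4 tilt 0.05 t 5.45
```

```bash
python3 -m pendant '[[-0.25,1.2,0.2,0,1],[-0.5,2.5,0.5,0,1],[-0.75,3.8,0.9,0,1],[-0.92,4.37,1.3,0,1],[-0.92,4.37,1.3,0,1]]'; python3 -m pendant '[[0,0,0,0,1]]';python3 go.py .5535 .1119 .08 95.45
python3 - <<'E'
from h import *
p,d=camera('side');cv2.imwrite('pics/s2f.png',p[:,:,::-1])
M=cv2.resize(p[140:260,235:375],None,fx=5,fy=5,interpolation=cv2.INTER_CUBIC);cv2.imwrite('pics/s2.png',M[:,:,::-1])
p,d=camera('top')
M=cv2.resize(p[205:295,130:260],None,fx=6,fy=6,interpolation=cv2.INTER_CUBIC);cv2.imwrite('pics/t2.png',M[:,:,::-1])
E
```

```text
clock: 6.08
position: [0.5527, 0.1112, 0.0961]
ee_rot: [-0.049, 0.999, -0.0, -0.002]
ft_force: [-0.7, -1.2, -1.7]
grip_width: 0.151
clock: 6.2
position: [0.554, 0.108, 0.098]
ee_rot: [-0.047, 0.999, -0.0, -0.0]
ft_force: [0.4, -1.2, -1.5]
grip_width: 0.152
units [0.003 0.098 0.45 ] turn -0.015 dist mm 18.4 cur [0.554 0.108 0.098] yaw 95.36 F [ 0.4 -1.2 -1.5] w 12.9 tilt 0.06 t 6.2
```

View pics/s2.png

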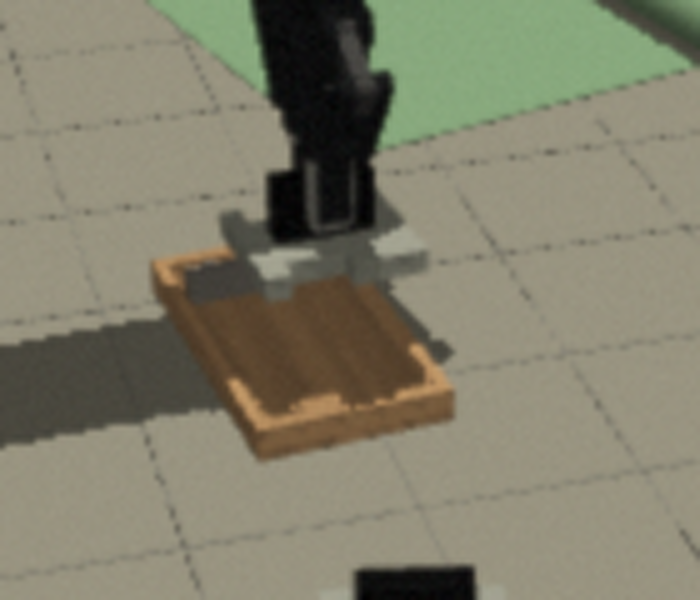

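View pics/t2.png

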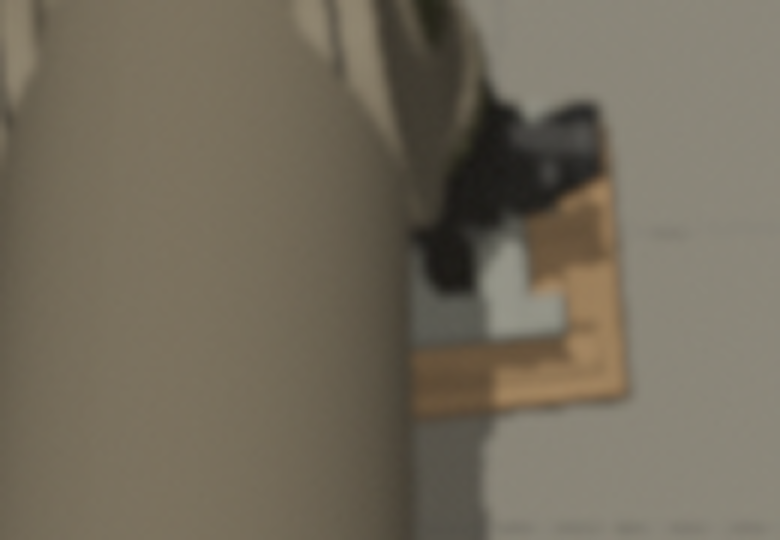

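```bash
python3 - <<'E'
from h import *
p=cv2.imread('pics/s2f.png')
cv2.imwrite('pics/s2z.png',cv2.resize(p[175:205,275:325],None,fx=16,fy=16,interpolation=cv2.INTER_CUBIC))
E
```

```text
(no output)
```

View pics/s2z.png

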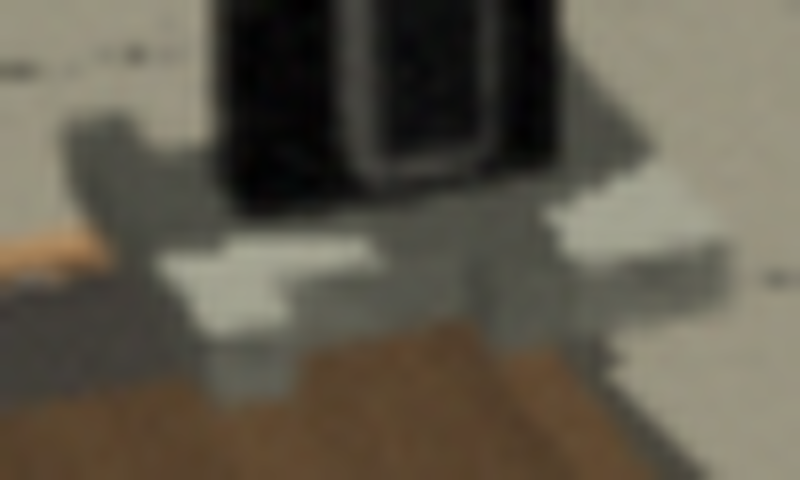

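```bash
python3 - <<'E'
from fit import *
px=cpx([(203,340),(285,330),(735,240),(213,402),(293,393),(728,300),(500,350),(63,128)],275,175,16)
P=np.array([(-35,40,12),(-35,27,12),(-35,-40,12),(-35,40,0),(-35,27,0),(-35,-40,0),(-35,-3,0),(35,40,12)])/1e3
r=least_squares(lambda T:(proj('side',w(T,P)+[0,0,T[3]])-px).ravel(),[.55,.11,1.66,.08])
print(r.x.round(4),np.degrees(r.x[2]),r.fun.reshape(-1,2).round(1).tolist())
for z in(.0792,):
    r=least_squares(lambda T:(proj('side',w(T,P)+[0,0,z])-px).ravel(),[.55,.11,1.66]);print(r.x.round(4),np.degrees(r.x[2]))
E
```

```text
[0.553  0.1031 1.6627 0.0814] 95.26701663024542 [[0.3, -0.2], [0.6, -0.6], [-0.3, -0.2], [-0.2, 0.5], [0.2, 0.0], [0.1, 0.6], [-0.5, 0.3], [-0.2, -0.5]]
[0.5539 0.107  1.6626] 95.2603133265511
```

```bash
python3 -m pendant '[[0,0.135,0,0,1],[0,0.135,0.5,0,1],[0,0.135,1.0,0,1],[0,0.135,1.35,0,1],[0,0.135,1.35,0,1]]';python3 -m pendant '[[0,0,0.1,0,1],[0,0,0.2,0,1],[0,0,0.2,0,1]]';python3 -m pendant '[[0,0,0.1,0,1],[0,0,0.2,0,1],[0,0,0.2,0,1]]'; python3 go.py .5535 .1119 .025 95.45
```

```text
clock: 6.92
position: [0.5529, 0.1149, 0.0434]
ee_rot: [-0.048, 0.999, -0.0, -0.001]
ft_force: [-0.3, -0.7, -1.1]
grip_width: 0.153
clock: 7.3
position: [0.5535, 0.1151, 0.036]
ee_rot: [-0.048, 0.999, 0.0, -0.0]
ft_force: [-0.2, -0.3, -2.0]
grip_width: 0.151
clock: 7.68
position: [0.5532, 0.1151, 0.0277]
ee_rot: [-0.048, 0.999, -0.0, -0.0]
ft_force: [0.1, -0.4, -2.3]
grip_width: 0.148
units [ 0.001 -0.079  0.067] turn 0.002 dist mm 4.2 cur [0.5532 0.1151 0.0277] yaw 95.46 F [ 0.1 -0.4 -2.3] w 12.6 tilt 0.04 t 7.675
```

```bash
python3 -m pendant '[[0,0,0.05,0,1],[0,0,0.08,0,1],[0,0,0.08,0,1]]';python3 -m pendant '[[0,-0.05,0,0,1],[0,-0.1,0,0,1],[0,-0.1,0,0,1]]';python3 -m pendant '[[0,-0.03,0,0,1],[0,-0.06,0,0,1],[0,-0.06,0,0,1]]'
```

```text
clock: 8.05
position: [0.5535, 0.1152, 0.0249]
ee_rot: [-0.048, 0.999, 0.0, 0.0]
ft_force: [-0.2, -0.1, -1.4]
grip_width: 0.151
clock: 8.43
position: [0.5539, 0.1108, 0.0249]
ee_rot: [-0.047, 0.999, -0.0, -0.0]
ft_force: [-0.2, -0.1, -2.0]
grip_width: 0.147
clock: 8.8
position: [0.5541, 0.1086, 0.0249]
ee_rot: [-0.048, 0.999, 0.0, -0.0]
ft_force: [-0.7, -0.5, -2.8]
grip_width: 0.149
```

```bash
python3 -m pendant '[[0,-0.03,0.02,0,1],[0,-0.05,0.02,0,1],[0,-0.05,0.02,0,1]]';python3 -m pendant '[[0,-0.03,0,0,1],[0,-0.05,0,0,1],[0,-0.05,0,0,1]]'
```

```text
clock: 9.18
position: [0.5546, 0.108, 0.0248]
ee_rot: [-0.048, 0.999, 0.001, 0.0]
ft_force: [-2.1, 2.3, 6.0]
grip_width: 0.154
clock: 9.55
position: [0.5548, 0.1065, 0.0248]
ee_rot: [-0.048, 0.999, 0.001, 0.0]
ft_force: [-2.0, 5.1, 5.1]
grip_width: 0.154
```

```bash
python3 -m pendant '[[0,-0.03,-0.01,0,1],[0,-0.05,-0.01,0,1],[0,-0.05,-0.01,0,1]]';python3 -m pendant '[[0,-0.03,0,0,1],[0,-0.05,0,0,1],[0,-0.05,0,0,1]]'
```

```text
clock: 9.93
position: [0.5548, 0.1052, 0.0249]
ee_rot: [-0.049, 0.999, 0.001, 0.0]
ft_force: [-1.5, 7.6, 2.9]
grip_width: 0.156
clock: 10.3
position: [0.5548, 0.1051, 0.025]
ee_rot: [-0.049, 0.999, 0.002, 0.0]
ft_force: [-3.1, 13.6, 3.6]
grip_width: 0.152
```

```bash
python3 -m pendant '[[0,0.05,0,0,1],[0,0.07,0,0,0.6],[0,0.07,0,0,0.5],[0,0.07,0,0,0.4]]';python3 -m pendant '[[0,0.0,-0.4,0,0.3],[0,0.0,-1.5,0,0.2],[0,0,-2.7,0,0],[1,-1.5,-3.5,0,0],[1.5,-3,-3.5,0,0]]';python3 -m pendant '[[0,-1.5,0,0,0],[0,-3,0,0,0],[0,-3.5,0,0,0]]'
cat > shot.py <<'E'
import sys
from h import *
n,u,v,ww,hh,s,name=sys.argv[1],*map(int,sys.argv[2:7]),sys.argv[7]
p,d=camera(n);cv2.imwrite('pics/'+name+'_full.png',p[:,:,::-1])
cv2.imwrite('pics/'+name+'.png',cv2.resize(p[v:v+hh,u:u+ww],None,fx=s,fy=s,interpolation=cv2.INTER_CUBIC)[:,:,::-1])
E
python3 shot.py side 255 175 80 65 9 s3;python3 shot.py top 140 215 105 75 7 t3
```

```text
clock: 10.8
position: [0.5547, 0.103, 0.0245]
ee_rot: [-0.047, 0.999, -0.0, -0.0]
ft_force: [-0.2, -0.1, 0.2]
grip_width: 0.6
clock: 11.42
position: [0.5109, -0.0073, 0.1662]
ee_rot: [-0.049, 0.999, 0.001, 0.002]
ft_force: [1.0, -0.9, -0.8]
grip_width: 0.998
clock: 11.8
position: [0.5234, -0.1507, 0.1646]
ee_rot: [-0.045, 0.999, -0.001, 0.001]
ft_force: [-0.1, 0.8, 0.3]
grip_width: 1.002
```

View pics/s3.png

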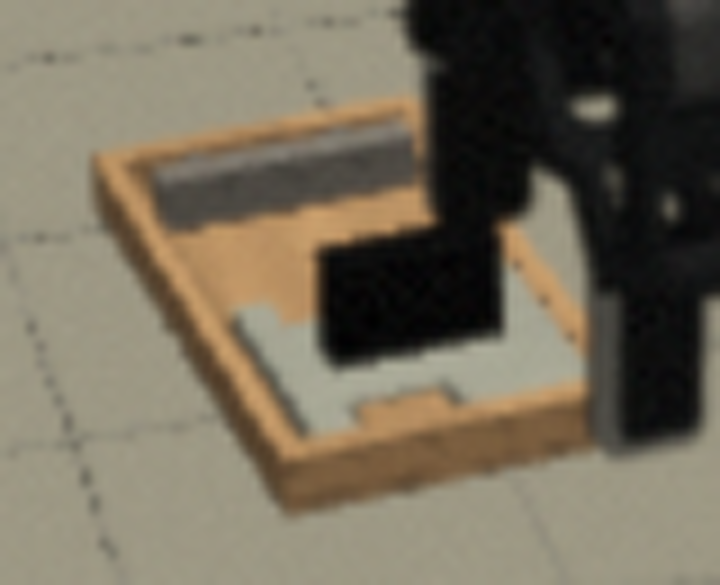

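View pics/t3.png

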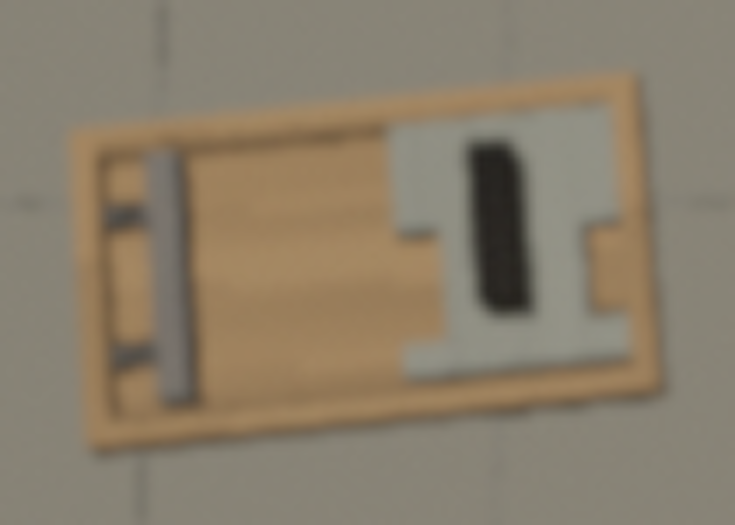

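```bash
python3 - <<'E'
from fit import *
px=cpx([(388,128),(610,106),(397,235),(403,378),(630,357),(622,220),(632,310),(400,345)],140,215,7)
P=np.array([(35,-40,18),(-35,-40,18),(35,-5.75,18),(35,40,18),(-35,40,18),(-35,-3,18),(-35,27,18),(35,29.75,18)])/1e3
T,r=fit('top',px,P,[.55,.11,1.66]);print(T.round(4),np.degrees(T[2]),r.round(1).tolist())
tr=np.array([.5506,.1482]);a=np.radians(95.6);d=T[:2]-tr;print('in tray frame',d@[np.cos(a),np.sin(a)],d@[-np.sin(a),np.cos(a)])
E
```

```text
[0.555  0.1036 1.6682] 95.57929833434504 [[0.0, -0.2], [0.2, -0.3], [-0.3, -0.2], [0.2, 0.1], [0.2, -0.2], [-0.2, -0.1], [-0.6, 0.6], [0.4, 0.2]]
in tray frame -0.044818122661139805 -3.707590784078681e-05
```

The plate's fit comes out at x ≈ -45 from the tray's outline centre, and the keeper shows the same ~4.5 mm shift. That means the tray origin isn't at the centre of the outline (a 9 mm keyed wall accounts for it). So the notched plate is at x ≈ -40, y ≈ 0, level and touching the wall. Now the tabbed one.

```bash
python3 go.py .5383 -.1070 .09 76.1
```

```text
units [-0.461  1.021  1.857] turn 3.18 dist mm 86.7 cur [ 0.5235 -0.1493  0.1643] yaw 95.18 F [0.3 0.1 1.1] w 84.7 tilt 0.08 t 11.9
```

```bash
python3 -m pendant '[[-0.2,0.5,0.5,1.5,0],[-0.46,1.02,1.2,3.18,0],[-0.46,1.02,1.85,3.18,0],[-0.46,1.02,1.85,3.18,0]]'; python3 -m pendant '[[0,0,0,0,0]]';  python3 go.py .5383 -.1070 .0185 76.1
```

```text
clock: 12.4
position: [0.5373, -0.1021, 0.0882]
ee_rot: [0.118, 0.993, -0.0, -0.002]
ft_force: [0.7, 0.3, 0.6]
grip_width: 1.001
clock: 12.52
position: [0.5389, -0.1035, 0.0905]
ee_rot: [0.118, 0.993, 0.0, 0.001]
ft_force: [1.0, -1.1, 0.7]
grip_width: 1.004
units [-0.005 -0.09   1.8  ] turn 0.051 dist mm 72.1 cur [ 0.5389 -0.1035  0.0905] yaw 76.4 F [ 1.  -1.1  0.7] w 85.3 tilt 0.08 t 12.525
```

```bash
python3 -m pendant '[[0,-0.09,0.7,0.05,0],[0,-0.09,1.4,0.05,0],[0,-0.09,1.8,0.05,0],[0,-0.09,1.8,0.05,0.3],[0,-0.09,1.8,0.05,0.6]]'; python3 -m pendant '[[0,0,0,0,0.8],[0,0,0,0,1],[0,0,0,0,1],[0,0,0,0,1],[0,0,0,0,1]]' 60;python3 -m pendant '[[0,0,0,0,1]]'; python3 -m pendant '[[0,0,-0.4,0,1],[0,0,-1.2,0,1],[0,0,-2,0,1],[0,0,-2.5,0,1],[0,0,-2.5,0,1]]'; python3 go.py .5485 .1495 .118 95.5
```

```text
clock: 13.15
position: [0.5383, -0.1073, 0.0184]
ee_rot: [0.121, 0.993, 0.0, 0.001]
ft_force: [-0.6, 0.0, -0.7]
grip_width: 0.607
clock: 13.78
position: [0.5381, -0.1071, 0.018]
ee_rot: [0.121, 0.993, 0.0, 0.001]
ft_force: [-1.1, 1.1, 6.5]
grip_width: 0.153
clock: 13.9
position: [0.5381, -0.107, 0.018]
ee_rot: [0.121, 0.993, 0.0, 0.001]
ft_force: [-0.8, 1.4, 6.6]
grip_width: 0.151
clock: 14.52
position: [0.5383, -0.1073, 0.1189]
ee_rot: [0.121, 0.993, 0.0, 0.001]
ft_force: [-0.1, 0.8, -3.3]
grip_width: 0.152
units [1.298 6.294 0.026] turn -3.238 dist mm 257.0 cur [ 0.5383 -0.1073  0.1189] yaw 76.07 F [-0.1  0.8 -3.3] w 12.9 tilt 0.17 t 14.525
```

```bash
python3 -m pendant '[[0.26,1.25,0,-0.6,1],[0.52,2.5,0,-1.3,1],[0.78,3.75,0,-2,1],[1.04,5,0,-2.7,1],[1.3,6.3,0,-3.24,1]]';python3 -m pendant '[[0,0.2,0.6,0,1],[0,0.37,0.6,0,1],[0,0.37,0.6,0,1],[0,0.37,0.6,0,1]]'; python3 go.py .5490 .1645 .06 95.5; python3 shot.py side 255 155 80 65 9 s4; python3 go.py .5490 .1645 .06 95.5
```

```text
clock: 15.15
position: [0.5468, 0.1512, 0.1162]
ee_rot: [-0.049, 0.999, -0.0, -0.001]
ft_force: [0.3, 0.4, -2.2]
grip_width: 0.152
clock: 15.65
position: [0.5468, 0.1637, 0.0939]
ee_rot: [-0.047, 0.999, 0.0, 0.001]
ft_force: [0.5, -0.4, -1.8]
grip_width: 0.15
units [-0.057  0.014  0.848] turn -0.012 dist mm 34.0 cur [0.5468 0.1637 0.0939] yaw 95.43 F [ 0.5 -0.4 -1.8] w 12.8 tilt 0.06 t 15.65
units [-0.058  0.012  0.848] turn -0.01 dist mm 34.0 cur [0.5467 0.1638 0.0939] yaw 95.44 F [-0.  -0.2 -2.2] w 13.0 tilt 0.06 t 15.7
```

View pics/s4.png

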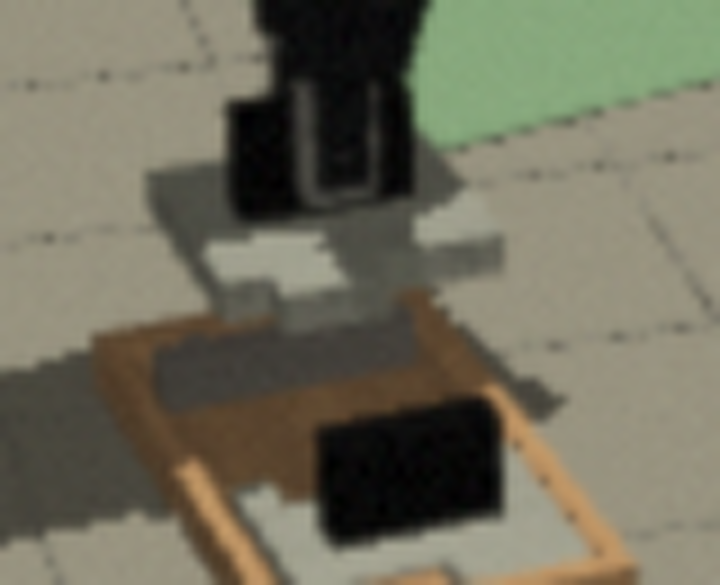

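```bash
python3 - <<'E'
from fit import *
px=cpx([(215,287),(222,320),(280,297),(280,332),(502,236),(502,271),(148,175),(270,282)],255,155,9)
P=np.array([(-35,40,12),(-35,40,0),(-47,27,12),(-47,27,0),(-35,-40,12),(-35,-40,0),(35,40,12),(-35,27,12)])/1e3
z=.0939-.018
r=least_squares(lambda T:(proj('side',w(T,P)+[0,0,z])-px).ravel(),[.55,.16,1.66]);print(r.x.round(4),np.degrees(r.x[2]),r.fun.reshape(-1,2).round(1).tolist())
E
```

```text
[0.546  0.1619 1.6507] 94.57609282898432 [[0.4, -0.3], [-0.1, 0.5], [-0.1, -0.0], [0.2, 0.5], [0.1, -0.1], [0.2, 0.3], [-0.3, -0.4], [-0.5, -0.6]]
```

```bash
python3 -m pendant '[[-0.065,0.02,0.4,0,1],[-0.065,0.02,0.8,0,1],[-0.065,0.02,1.1,0,1],[-0.065,0.02,1.2,0,1],[-0.065,0.02,1.2,0,1]]'; python3 go.py .5493 .1645 .0372 95.5
```

```text
clock: 16.32
position: [0.5486, 0.1657, 0.0449]
ee_rot: [-0.048, 0.999, -0.0, -0.0]
ft_force: [-0.3, -0.1, -2.9]
grip_width: 0.149
units [-0.015 -0.03   0.192] turn 0.003 dist mm 7.8 cur [0.5486 0.1657 0.0449] yaw 95.52 F [-0.3 -0.1 -2.9] w 12.7 tilt 0.03 t 16.325
```

```bash
python3 -m pendant '[[-0.01,-0.03,0.1,0,1],[-0.01,-0.03,0.19,0,1],[-0.01,-0.03,0.19,0,1]]'; python3 go.py .5493 .1645 .0372 95.5; python3 shot.py side 255 155 80 65 9 s5;python3 shot.py top 130 205 115 85 6 t5
```

```text
clock: 16.7
position: [0.5491, 0.1646, 0.0374]
ee_rot: [-0.048, 0.999, -0.0, -0.0]
ft_force: [-0.3, -1.2, -2.5]
grip_width: 0.153
units [-0.006 -0.002  0.004] turn 0.004 dist mm 0.3 cur [0.5491 0.1646 0.0374] yaw 95.52 F [-0.3 -1.2 -2.5] w 13.0 tilt 0.02 t 16.7
```

View pics/s5.png

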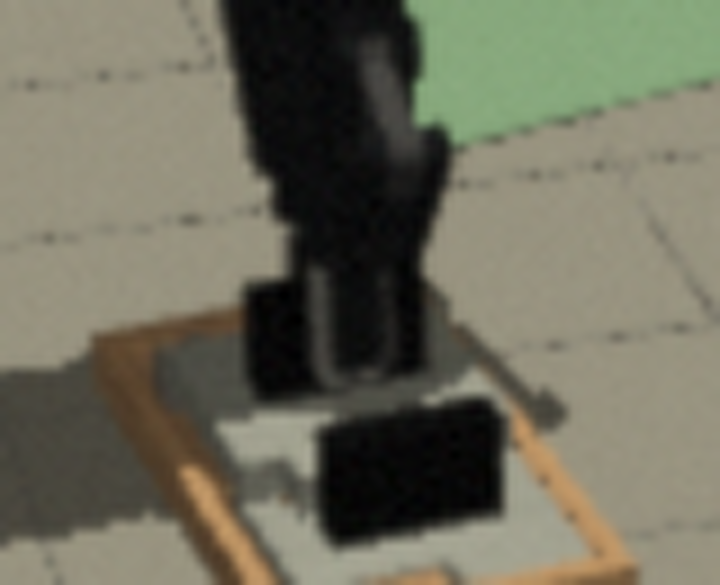

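View pics/t5.png

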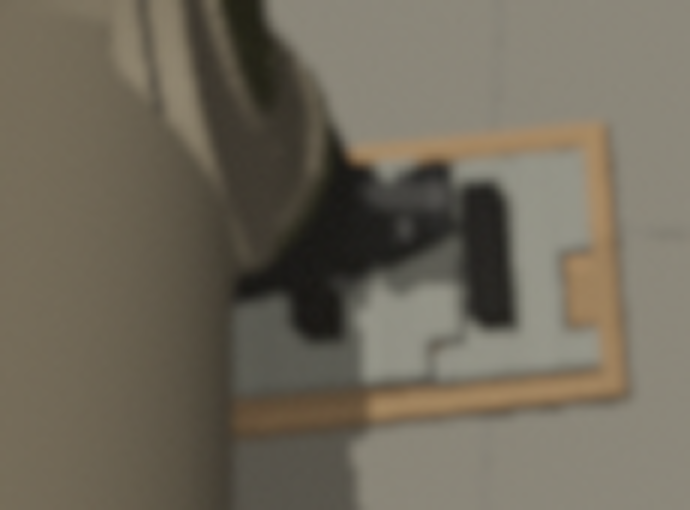

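```bash
python3 -m pendant '[[0,0.1,0,0,1],[0,0.15,0,0,1],[0,0.2,0,0,1],[0,0.2,0,0,1]]'; python3 -m pendant '[[0,0.1,0,0,1],[0,0.17,0,0,1],[0,0.17,0,0,1],[0,0.17,0,0,1]]'; python3 go.py .5478 .1795 .0372 95.5
```

```text
clock: 17.3
position: [0.5486, 0.1722, 0.0377]
ee_rot: [-0.048, 0.999, -0.0, 0.0]
ft_force: [2.1, -3.6, -1.5]
grip_width: 0.149
clock: 17.8
position: [0.5479, 0.1791, 0.0376]
ee_rot: [-0.048, 0.999, -0.0, 0.0]
ft_force: [1.2, -5.5, 0.9]
grip_width: 0.149
units [0.001 0.011 0.011] turn 0.003 dist mm 0.6 cur [0.5479 0.1791 0.0376] yaw 95.52 F [ 1.2 -5.5  0.9] w 12.7 tilt 0.02 t 17.8
```

```bash
python3 -m pendant '[[0,0,0.05,0,1],[0,0,0.1,0,1],[0,0,0.1,0,1]]'; python3 -m pendant '[[0,0,0.05,0,1],[0,0,0.1,0,1],[0,0,0.1,0,1]]';python3 -m pendant '[[0,0,0.05,0,1],[0,0,0.1,0,1],[0,0,0.1,0,1]]'; python3 go.py .5478 .1795 .024 95.5
```

```text
clock: 18.18
position: [0.5478, 0.1789, 0.0333]
ee_rot: [-0.048, 0.999, -0.0, -0.0]
ft_force: [0.8, -5.1, -2.9]
grip_width: 0.151
clock: 18.55
position: [0.5477, 0.1789, 0.0293]
ee_rot: [-0.048, 0.999, -0.0, -0.0]
ft_force: [1.6, -5.3, -2.7]
grip_width: 0.15
clock: 18.92
position: [0.5477, 0.1789, 0.0253]
ee_rot: [-0.048, 0.999, -0.0, -0.0]
ft_force: [0.6, -5.5, -3.7]
grip_width: 0.151
units [-0.003  0.014  0.033] turn 0.002 dist mm 1.5 cur [0.5477 0.1789 0.0253] yaw 95.51 F [ 0.6 -5.5 -3.7] w 12.9 tilt 0.03 t 18.925
```

```bash
python3 -m pendant '[[0,0,0.04,0,1],[0,0,0.045,0,1]]'; python3 -m pendant '[[0,-0.05,0,0,1],[0,-0.08,0,0,1],[0,-0.08,0,0,1]]';python3 -m pendant '[[0,-0.03,0,0,1],[0,-0.05,0,0,1],[0,-0.05,0,0,1]]'
```

```text
clock: 19.18
position: [0.5478, 0.179, 0.024]
ee_rot: [-0.048, 0.999, -0.0, -0.0]
ft_force: [-1.8, -6.0, 4.0]
grip_width: 0.151
clock: 19.55
position: [0.5481, 0.1764, 0.024]
ee_rot: [-0.048, 0.999, 0.0, 0.0]
ft_force: [-2.3, -3.1, 5.4]
grip_width: 0.15
clock: 19.92
position: [0.5482, 0.175, 0.024]
ee_rot: [-0.049, 0.999, 0.001, 0.0]
ft_force: [-2.7, -0.1, 5.0]
grip_width: 0.151
```

```bash
python3 -m pendant '[[0,-0.03,-0.01,0,1],[0,-0.05,-0.01,0,1],[0,-0.05,-0.01,0,1]]';python3 -m pendant '[[0,-0.02,0,0,1],[0,-0.04,0,0,1],[0,-0.04,0,0,1]]'
```

```text
clock: 20.3
position: [0.5483, 0.175, 0.0241]
ee_rot: [-0.049, 0.999, 0.001, 0.0]
ft_force: [-0.7, 7.7, -1.3]
grip_width: 0.151
clock: 20.68
position: [0.5483, 0.1748, 0.0242]
ee_rot: [-0.05, 0.999, 0.002, 0.0]
ft_force: [-0.9, 12.4, -2.1]
grip_width: 0.156
```

```bash
python3 -m pendant '[[0,0.06,0.01,0,1],[0,0.08,0.01,0,0.75],[0,0.08,0.01,0,0.6],[0,0.08,0.01,0,0.6],[0,0.08,0.01,0,0.6]]'; python3 -m pendant '[[0,0,-0.4,0,0.6],[0,0,-1.2,0,0.6],[0,0,-2.5,0,0.5],[0,0,-3.5,0,0.5],[0,-1.5,-4,0,0.5]]'; python3 -m pendant '[[0,-1.5,0,0,0],[0,-3,0,0,0],[0,-4.5,0,0,0],[0,-6,0,0,0],[0,-7,0,0,0]]'; python3 shot.py side 255 175 80 65 9 s6;python3 shot.py top 140 215 105 75 7 t6
```

```text
clock: 21.3
position: [0.5483, 0.1735, 0.0237]
ee_rot: [-0.048, 0.999, -0.0, -0.0]
ft_force: [0.7, -0.1, 0.3]
grip_width: 0.394
clock: 21.92
position: [0.5546, 0.119, 0.187]
ee_rot: [-0.052, 0.999, 0.002, 0.002]
ft_force: [0.6, -1.1, -1.0]
grip_width: 0.506
clock: 22.55
position: [0.5806, -0.1675, 0.185]
ee_rot: [-0.047, 0.999, -0.0, 0.001]
ft_force: [-0.2, -0.5, -0.7]
grip_width: 0.997
```

View pics/s6.png

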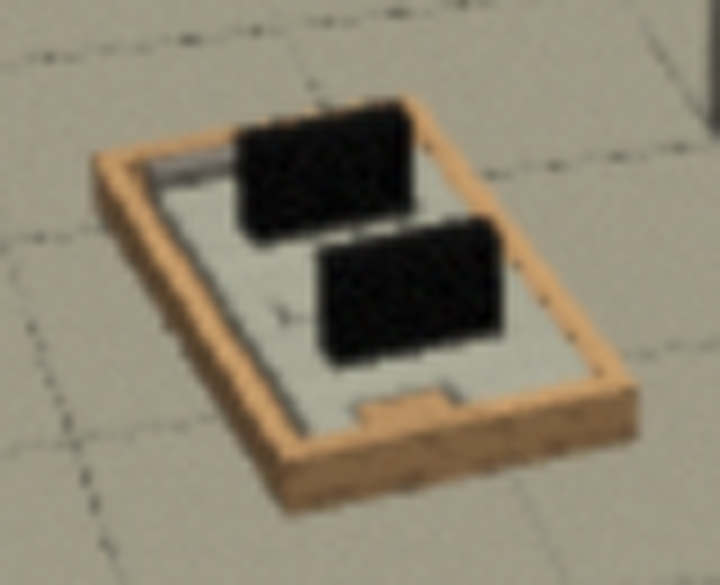

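View pics/t6.png

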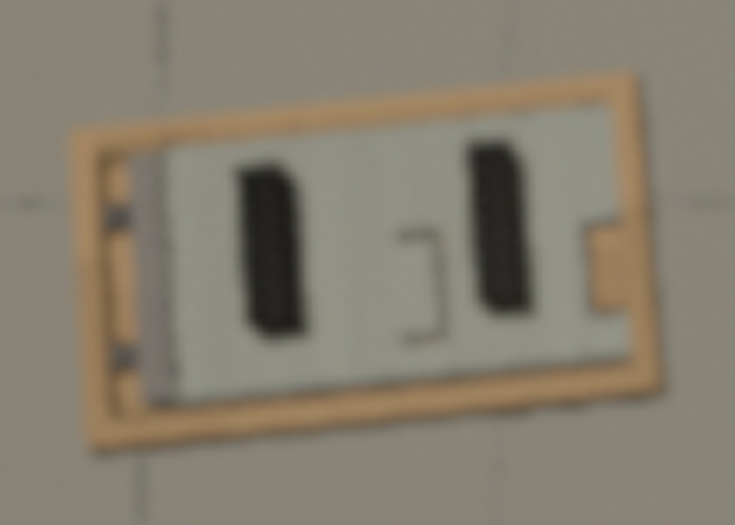

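View pics/s6_full.png

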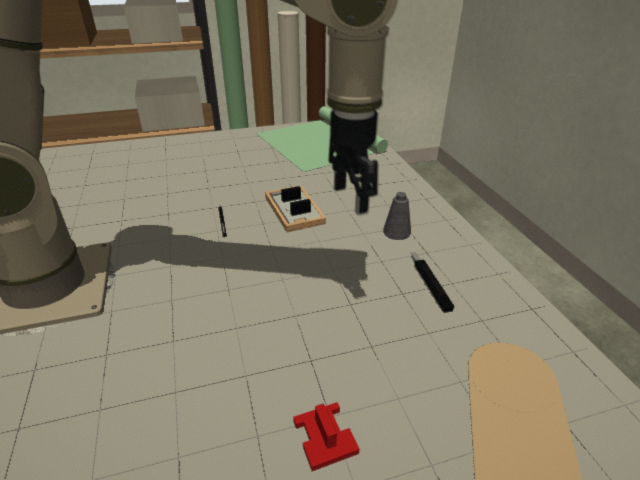

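Both views show the tab sitting in the notch with no seam gap. The bar face moved from about 185 to 168 px (~5 mm), and the bystanders are unmoved. A quick depth check for flatness before handing in.

```bash
python3 - <<'E'
from h import *
d=np.mean([np.where(x>0,x,np.nan) for x in(camera('top')[1] for _ in range(4))],0);C=cloud('top',d)
a=np.radians(95.5);ex=np.array([np.cos(a),np.sin(a)]);ey=np.array([-ex[1],ex[0]]);o=np.array([.5510,.1437])
q=C[...,:2]-o;X=q@ex*1e3;Y=q@ey*1e3
def m(x0,x1,y0,y1):
    k=(X>x0)&(X<x1)&(Y>y0)&(Y<y1);return round(1e3*float(np.nanmedian(C[k][:,2])),1),int(k.sum())
for n,b in dict(notL=(-60,-50,-36,-6),notR=(-30,-22,-36,-10),tabL=(0,18,-36,36),tabM=(0,18,0,36),tabR=(42,58,-36,36),table=(100,130,-40,40),table2=(-130,-100,-40,40)).items(): print(n,m(*b))
p,_=camera('top');b=cv2.imread('pics/top0.png')[:,:,::-1]
for n,(u,v) in dict(knife=(350,163),cone=(268,157),pen=(193,337)).items(): print(n,np.abs(p[v-20:v+20,u-45:u+45].astype(int)-b[v-20:v+20,u-45:u+45]).mean().round(2))
E
```

```text
notL (18.0, 61)
notR (18.4, 38)
tabL (17.9, 270)
tabM (17.6, 135)
tabR (18.1, 235)
table (0.0, 486)
table2 (0.0, 476)
knife 21.15
cone 4.07
pen 6.27
```

```bash
python3 -c "
from workcell import hand_in,manip
print(manip.get_obs()['clock']);print(hand_in())"
```

```text
22.9
the job is handed in; nothing more can be done
None
```

Both templates are back in the tray and interlocked, and I handed the job in at 22.9 s with the gripper open and clear of everything.

- **How it went in:** I set the notched plate down and pushed it against the keyed wall. The pendant cannot tilt the tool, so I did not use the 15-degree entry. Instead I held the tabbed plate level just above the notched one, pushed the keeper bar back about 9–10 mm with its plain edge (5.5 N), lowered it, slid it against the notched plate and let go.
- **Seating:** In the last pictures the tab sits in the notch with no visible gap. The bar is about 5 mm back, as expected. Depth readings put both plate tops at 17.6–18.4 mm, where 18 mm is flat on the floor.
- **Measurements that disagreed:** My first tray fit was about 4.5 mm off along its length, because the tray's origin is not at the centre of its outline. I corrected for this from the seated notched plate and the bar.
- **Bystanders:** The knife, pen and cone look unmoved in the last side view, and I never touched them. The automatic before/after image check showed a large difference around the knife (21, against 4–6 for the others). I put that down to the arm and its shadow being there, and did not confirm it separately.

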